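# Make room in the spice tray and pack the pepper mill

## Robot

A 7-joint arm with a two-finger parallel gripper is mounted at the origin on a cart in front of the work surface, level with it; the furniture and walls round the work are solid. World frame = base frame: x ahead of the robot, y to its left, z up, the work surface at z = 0. Lengths are in m, angles in rad, forces in N, time in s.
With the tool pointing down it reaches from about 0.4 to 0.85 m from the base axis. Payload 10.4 kg.
Tool frame: the origin (TCP) lies at the centre of the arm's flange, where the gripper is bolted on; the fingertips stand 182 mm ahead of it and the grasp point (between the pads) lies r.grasp_offset ahead of it (r.grasp_offset is the distance from the TCP to the grasp point, in m); z points along the fingers, y is the line along which they close (so a half turn about z gives the same grasp; the last joint's range is limited). The gripper opens to 87 mm and grips with 3 to 60 N. Pads are 19 mm wide; open, the fingers measure 117 mm over their backs; the gripper's body (75 mm by 190 mm) begins 51 mm behind the grasp point.
Start: joints at [1.321, 0.332, -0.065, 1.46, 0.022, 1.35, -0.088], TCP at [0.141, -0.609, 0.405] pointing down, gripper open.
Joint ranges: [-2.6, 2.6], [-0.5, 2.12], [-1.47, 1.34], [0.16, 2.42], [-1.27, 4.41], [0.06, 2.06], [-2.6, 2.6]. Speed limits (rad/s): [2.22, 2.22, 2.79, 2.79, 3.14, 3.14, 3.14].

## Interface

Orientations are given as a unit quaternion [x, y, z, w].
In Python, from bench import status, vision, job, spotter, r gives the robot as it stands. The module is installed in compiled form; this text tells all that it offers.
- The arm moves only by the tool play_rows, never from a script. Its argument "series" is a list of rows, each a list of 6 numbers: the shift along the tool's x, y, z each as a share of 150 mm, from -1 to 1, then the turn, a rotation vector about the tool's x, y, z each as a share of 30 degrees, from -1 to 1. In form: [[x, y, z, ax, ay, az], ...]. A call has 1 to 5 rows; each row is the pose to reach, as a shift and turn from the pose commanded when the call began, along the tool's axes at that moment; what a row does not reach only later rows make up. A row lasts 1/10 s, in which the tool goes at most 50 mm and 8.59 degrees, less where a joint would pass 70% of its speed; a pose out of reach is approached as far as the arm can. A call with a number of a shift or a turn outside -1 to 1 is refused whole. A call with a gripper value outside its range is refused whole. "fingers" is the opening, from -1 (shut) to 1 (fully open), set as the call begins (left out, the last holds). The fingers move at their own pace and stop on an object; "squeeze" is the grip in N (left out, the last holds). Time passes only in rows, so rows that repeat a pose let the fingers close. It gives the time, the measured TCP pose, the force, the opening and the grip force at its end, in the units of the state.
- status.read_state(): the state, without advancing time (a new reading comes with each control period).
- vision.camera(name): name is "scene" or "side" or "wrist"; returns the picture (384x512x3 uint8, blue, green, red); there is no depth.
- vision.calibration(name): a dict with "fx", "fy", "cx", "cy" (pixels), "rvec" (rotation vector, rad) and "tvec" (3), from world to camera coordinates, as OpenCV has them; the wrist camera has in their place "T_tool_cam" (4x4, takes a point from camera to tool coordinates, whose origin is the TCP and whose axes are the flange's). Camera axes: x right, y down, z forward; pixel columns grow to the right and rows downward; lengths in m; the calibration is good to about 2 mm. The wrist camera is an equidistant fisheye: a pixel r from the principal point sees the ray r / f radians off the axis. A picture is of the moment at which its call begins: read the wrist's pose just before it. calibration takes no time and is no camera call.
- job.close_job(): hands the job in; it is judged then, once.
Trained networks look in the newest picture that a camera, given by its name, has taken for a name from the list of things; names that differ only in an ending like _2 or _b are one class to them, and where a whole thing is asked for, a point or a joint stands for the part that bears it (a point fixed in the world has none). Each returns a list of dicts, best first, with "conf" (0 to 1); they miss things now and then, are a little off and sometimes report something else, mostly with a low value. They report only what shows in the picture. A call takes as long as a camera call. They do not tell look-alikes from the thing itself.
- spotter.boxes_of(camera, name): "point" ([x, y, z] in m, in world coordinates, good to about 4 mm: the middle of the surface that is visible of it).
- spotter.regions_of(camera, name): "pixels" (384x512 bool, what is visible of it).
The state is a dict: "time": time; "joint_positions": joint angles; "joint_vel": joint speeds; "joint_torque": joint torques, N m; "ee_pos": TCP position; "eef_rot": TCP orientation; "ft_force": force on the tool from outside, world axes, zero at the start; "torque": the same for the moment, N m; "width": finger opening in m; "grip_force": force on a finger pad.
Only numpy, scipy, OpenCV 4.12 (cv2) and the standard library are available. Lean on these libraries where they do the work, as an engineer would, in place of code of your own. Each camera call takes 0.05 s, during which the arm holds its last target. There are 200 camera calls.

## Task

The pepper mill was left out on the hob: put it back in the wooden spice tray, standing upright on the tray's floor in one row with the two spice jars and the tin. They have been left spread out, so first slide them along the tray to open a space wide enough for the mill; do not lift them out of the tray, do not knock anything over, and leave the tray where it is. Set the mill down gently, do not drop it, and leave the other things on the worktop and hob alone.

Things in the scene. Friction and masses are not known exactly. Their poses are not given: they have to be found in the camera images.
- spice_tray: loose open wooden tray (0.9 kg, rubber feet) on the worktop left of the hob, 84 x 238 mm outside (its x, y). Origin under its centre, z up, y along its length. It forms one lane, empty but for two jars and a tin in a row along y. Long walls 9 mm thick, top 50 mm above the origin; end walls 12 mm thick with hand holes, top 80 mm above the origin
- tray_floor (a point): middle of the tray's inner floor, 10 mm above the tray's origin; axes as the tray's. The lane is 66 mm wide and 214 mm long inside: its faces lie at x = -33 and +33 mm and y = -107 and +107 mm from here. The long walls rise 40 mm above the floor, the ends 70 mm. The jars and tin leave 65 mm of its length free, spread over several spaces, the widest 29 to 46 mm
- tin: food tin, a plain cylinder 57 mm in diameter and 72 mm high, about 0.18 kg, standing in the tray (which of the three things stands where in the row varies). Origin: centre of its underside; z up its axis
- jar_dark_cap: glass spice jar with a black screw cap, round, 45 mm in diameter, 105 mm high, 0.11 kg, standing in the tray. Origin: centre of its underside; z up its axis
- jar_white_cap: glass spice jar with a white cap, round, 47 mm in diameter, 98 mm high, 0.11 kg, standing in the tray. Origin: centre of its underside; z up its axis
- pepper_mill: dark wooden pepper mill, round, standing on the hob, 170 mm high, about 0.18 kg. Its foot is 58 mm in diameter; its round head, about 49 mm in diameter from 123 to 159 mm above the foot (a 12 mm metal knob on top of that), is a good place to grip and does not turn. Origin: centre of its underside; z up its axis
- mug: spotted mug, 82 mm wide, 91 mm high, on the worktop behind the tray, under a wall cupboard (underside 0.58 m up; its front and handle begin at x = 0.60, left of the hob); to be left alone. Origin at the underside, midway between the handle's outer edge and the far side of the cup
- tumbler: drinking glass, 72 mm in diameter, 92 mm high, on the hob; to be left alone. Origin: centre of its underside
- salt_dish: small white dish, 46 mm in diameter, 22 mm high, on the hob; to be left alone. Origin: centre of its underside
- apple: green apple, 65 mm, on the worktop behind the tray; to be left alone. Origin at its underside
- orange: orange, 74 mm, on the worktop behind the tray; to be left alone. Origin at its underside
Mind the look-alikes: they are no part of the job. Leave any turquoise look-alike of the tin alone.

How it is judged:
At the end, for the whole second after the job is handed in: The pepper mill, both jars and the tin all stand inside the tray on its floor: each origin within -4 to +5 mm of the floor's height, inside the lane (within 14 mm of its middle line across and 90 mm of its middle along), upright within 0.08 rad and still (under 0.02 m/s) (x of tin in the frame of tray_floor between -0.014 and 0.014 m and y of tin in the frame of tray_floor between -0.09 and 0.09 m and z of tin in the frame of tray_floor between -0.004 and 0.005 m and angle between each of tin, jar_dark_cap, jar_white_cap, pepper_mill's own z axis and vertical below 0.08 rad and linear speed of each of tin, jar_dark_cap, jar_white_cap, pepper_mill below 0.02 m/s and x of jar_dark_cap in the frame of tray_floor between -0.014 and 0.014 m and y of jar_dark_cap in the frame of tray_floor between -0.09 and 0.09 m and z of jar_dark_cap in the frame of tray_floor between -0.004 and 0.005 m and x of jar_white_cap in the frame of tray_floor between -0.014 and 0.014 m and y of jar_white_cap in the frame of tray_floor between -0.09 and 0.09 m and z of jar_white_cap in the frame of tray_floor between -0.004 and 0.005 m and x of pepper_mill in the frame of tray_floor between -0.014 and 0.014 m and y of pepper_mill in the frame of tray_floor between -0.09 and 0.09 m and z of pepper_mill in the frame of tray_floor between -0.004 and 0.005 m); the robot touches nothing.
It fails at once if a jar or the tin is lifted out of the tray (its foot more than 30 mm above the tray's floor) (z of any of tin, jar_dark_cap, jar_white_cap in the frame of tray_floor above 0.03 m).
It fails at once if a jar, the tin or the mill is knocked over (tilted more than 0.6 rad) (angle between any of tin, jar_dark_cap, jar_white_cap, pepper_mill's own z axis and vertical above 0.6 rad).
It fails at once if the tray is moved more than 40 mm (distance of spice_tray from where it was at the start of the episode above 0.04 m).
It fails at once if the mill is dropped into the tray (faster than 0.6 m/s with its foot less than 50 mm above the tray's floor) (horizontal distance between pepper_mill and tray_floor below 0.11 m and z of pepper_mill in the frame of tray_floor below 0.05 m and linear speed of pepper_mill above 0.6 m/s).
It fails at once if the mug, tumbler, salt dish, apple or orange is moved more than 30 mm (distance of any of mug, tumbler, salt_dish, apple, orange from where it was at the start of the episode above 0.03 m).
It also fails if it takes over 70 s, if anything falls off the work surface, if the arm or the gripper's body presses on something with over 40 N, if the wrist force passes 120 N, or if a joint passes its speed limit or range.

## Working session

There is one attempt and no reset: what is moved stays moved. The work goes in short steps, Python scripts to look and compute and a tool call to move; the robot and the scene stay as the last step left them, time stands still between calls to the robot, and variables do not carry over. Pictures are saved under pics/ and viewed, at most 10 in all, crops included, and the job is handed in when it is done.

Besides the shell and the picture viewer there is one more tool, called as name(argument=value, ...), one argument or row to a line, values as JSON. play_rows: Moves the arm, as the interface text tells. Shift numbers are shares of 150 mm and turn numbers shares of 30 degrees, none past 1 either way. Its arguments: {"type":"object","properties":{"series":{"type":"array","items":{"type":"array","items":{"type":"number"}}},"fingers":{"type":"number"},"squeeze":{"type":"number"}},"required":["series"]}

```bash
mkdir -p pics; cat > h.py <<'E'
import numpy as np, cv2
from scipy.spatial.transform import Rotation as R
from bench import status, vision, job, spotter, r
def cam(n):
    c=vision.calibration(n); K=np.array([[c['fx'],0,c['cx']],[0,c['fy'],c['cy']],[0,0,1]])
    return K,np.array(c['rvec'],float),np.array(c['tvec'],float)
def ray(n,px):
    K,rv,t=cam(n); Rm=R.from_rotvec(rv.ravel()).as_matrix()
    d=Rm.T@np.linalg.inv(K)@np.array([px[0],px[1],1.]); return -Rm.T@t.ravel(), d
def atz(n,px,z):
    o,d=ray(n,px); return o+d*(z-o[2])/d[2]
def proj(n,P):
    K,rv,t=cam(n); return cv2.projectPoints(np.array(P,float).reshape(-1,1,3),rv,t,K,None)[0].reshape(-1,2)
def toolgo(target):
    "tool-frame shift (shares) to world TCP target"
    s=status.read_state(); Rm=R.from_quat(s['eef_rot']).as_matrix()
    return Rm.T@(np.array(target)-s['ee_pos'])/0.15
E
python3 - <<'E'
from h import *
s=status.read_state(); print(s['ee_pos'],s['eef_rot'],s['width'],s['time'],r.grasp_offset)
print(R.from_quat(s['eef_rot']).as_matrix().round(3))
ims=[]
for n in ['scene','side']:
    im=vision.camera(n); cv2.imwrite(f'pics/{n}0.png',im)
    for k in ['tin','jar_dark_cap','jar_white_cap','pepper_mill','spice_tray','mug','tumbler','salt_dish','apple','orange']:
        print(n,k,[(np.round(b['point'],3).tolist(),round(b['conf'],2)) for b in spotter.boxes_of(n,k)[:3]])
print(status.read_state()['time'])
E
```

```text
[ 0.14048775 -0.60887657  0.40396995] [ 9.93579585e-01  1.13133232e-01 -1.10172613e-04 -6.83846920e-04] 0.08694313092718185 0.0 0.1635
[[ 0.974  0.225 -0.   ]
 [ 0.225 -0.974  0.001]
 [-0.    -0.001 -1.   ]]
scene tin [([0.504, 0.019, 0.067], 0.67), ([0.486, 0.424, 0.074], 0.61), ([0.659, 0.351, 0.055], 0.35)]
scene jar_dark_cap [([0.468, 0.277, 0.101], 0.54)]
scene jar_white_cap [([0.466, 0.343, 0.1], 0.51)]
scene pepper_mill [([0.442, -0.13, 0.117], 0.56)]
scene spice_tray [([0.459, 0.308, 0.046], 0.89), ([0.454, -0.294, 0.021], 0.67)]
scene mug [([0.656, 0.348, 0.054], 0.83)]
scene tumbler [([0.637, 0.074, 0.057], 0.9)]
scene salt_dish [([0.456, -0.297, 0.022], 0.8)]
scene apple [([0.65, 0.213, 0.043], 0.86)]
scene orange [([0.707, 0.267, 0.053], 0.87)]
side tin [([0.511, 0.012, 0.057], 0.7), ([0.491, 0.424, 0.07], 0.46), ([0.653, 0.21, 0.041], 0.37)]
side jar_dark_cap [([0.468, 0.276, 0.095], 0.61)]
side jar_white_cap [([0.468, 0.276, 0.096], 0.67)]
side pepper_mill [([0.452, -0.137, 0.082], 0.93)]
side spice_tray [([0.466, 0.25, 0.046], 0.94)]
side mug [([0.66, 0.334, 0.051], 0.68), ([0.491, 0.426, 0.069], 0.5)]
side tumbler [([0.645, 0.052, 0.063], 0.73)]
side salt_dish [([0.453, -0.296, 0.018], 0.72), ([0.464, 0.248, 0.045], 0.72), ([0.643, 0.053, 0.063], 0.52)]
side apple [([0.653, 0.208, 0.04], 0.8), ([0.452, -0.295, 0.019], 0.42)]
side orange [([0.717, 0.254, 0.046], 0.51)]
1.1
```

View pics/scene0.png

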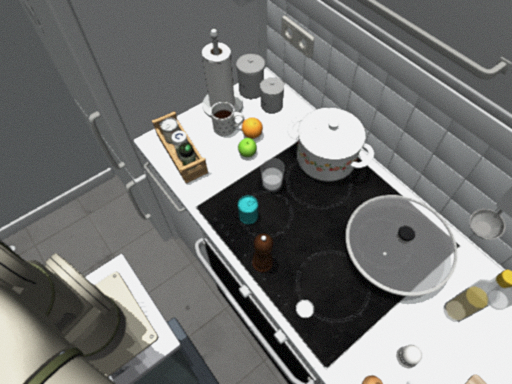

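View pics/side0.png

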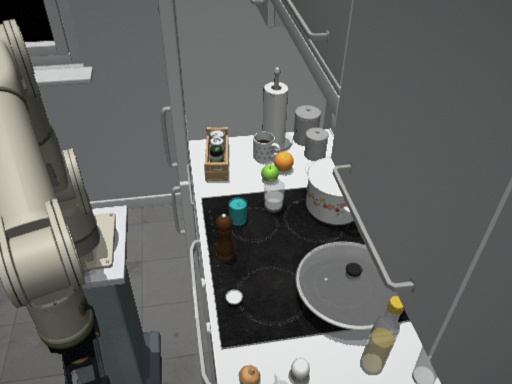

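The scene view shows the tray at about (180,147), with the tin at (170,127), white-cap jar at (180,138) and dark-cap jar at (187,153). The mill is at (262,252), the turquoise decoy at (248,209) and the tumbler at (272,176). The side view agrees. Next I'll move the wrist camera over the tray, passing the mill on the way.

```bash
cat >> h.py <<'E'
def pose(): 
    s=status.read_state(); return np.array(s['ee_pos']),R.from_quat(s['eef_rot'])
def down(yaw):  # tool x at yaw (deg) in world, z down
    c,sn=np.cos(np.radians(yaw)),np.sin(np.radians(yaw))
    return R.from_matrix(np.array([[c,sn,0],[sn,-c,0],[0,0,-1]]))
def plan(wps,start=None):
    p,q=start or pose()
    for P,yaw in wps:
        P=np.array(P,float); Q=down(yaw)
        sh=q.inv().apply(P-p)/0.15; tr=(q.inv()*Q).as_rotvec()/np.radians(30)
        row=np.r_[sh,tr].round(3); print(row.tolist(), 'BAD' if abs(row).max()>1 else '')
        p=p+q.apply(row[:3]*.15); q=q*R.from_rotvec(row[3:]*np.radians(30))
E
python3 - <<'E'
from h import *
plan([([.22,-.50,.44],38),([.31,-.38,.46],64),([.40,-.26,.46],90),([.43,-.12,.46],90)])
c=vision.calibration('wrist'); print(c)
E
```

```text
[0.679, -0.589, -0.235, 0.0, 0.0, -0.833] 
[0.966, -0.261, -0.133, 0.0, 0.0, -0.867] 
[0.982, 0.188, -0.0, 0.0, 0.0, -0.867] 
[0.933, 0.2, -0.0, 0.0, 0.0, 0.0] 
{'fx': 297.3186396354542, 'fy': 297.3186396354542, 'cx': 256.05383903447535, 'cy': 190.764499855504, 'T_tool_cam': array([[ 1.58127093e-04, -9.68210378e-01, -2.50137239e-01,
         6.80307906e-02],
       [ 9.99999961e-01,  9.50494520e-05,  2.64251821e-04,
         6.90963323e-04],
       [-2.32075948e-04, -2.50137271e-01,  9.68210355e-01,
         1.89168065e-02],
       [ 0.00000000e+00,  0.00000000e+00,  0.00000000e+00,
         1.00000000e+00]])}
```

play_rows(
  series=[
    [0.68,-0.59,-0.235,0,0,-0.83],
    [0.68,-0.59,-0.235,0,0,-0.83],
    [0.68,-0.59,-0.235,0,0,-0.83],
    [0.68,-0.59,-0.235,0,0,-0.83],
  ],
)

```text
time: 1.5
ee_pos: [0.2245, -0.4961, 0.4424]
eef_rot: [0.944, 0.331, 0.001, 0.001]
ft_force: [0.5, -0.5, 0.3]
width: 0.087
grip_force: 0.0
```

play_rows(
  series=[
    [0.966,-0.26,-0.133,0,0,-0.867],
    [0.966,-0.26,-0.133,0,0,-0.867],
    [0.966,-0.26,-0.133,0,0,-0.867],
    [0.966,-0.26,-0.133,0,0,-0.867],
  ],
)

```text
time: 1.9
ee_pos: [0.3147, -0.3752, 0.4615]
eef_rot: [0.845, 0.535, 0.001, 0.001]
ft_force: [-0.3, -0.3, -0.7]
width: 0.0872
grip_force: 0.0
```

play_rows(
  series=[
    [0.98,0.19,0,0,0,-0.867],
    [0.98,0.19,0,0,0,-0.867],
    [0.98,0.19,0,0,0,-0.867],
    [0.98,0.19,0,0,0,-0.867],
    [0.98,0.19,0,0,0,-0.867],
  ],
)

```text
time: 2.4
ee_pos: [0.401, -0.2604, 0.46]
eef_rot: [0.707, 0.707, -0.0, 0.0]
ft_force: [0.6, -0.6, -1.2]
width: 0.0873
grip_force: 0.0
```

play_rows(
  series=[
    [0.93,0.2,0,0,0,0],
    [0.93,0.2,0,0,0,0],
    [0.93,0.2,0,0,0,0],
    [0.93,0.2,0,0,0,0],
    [0.93,0.2,0,0,0,0],
  ],
)

```text
time: 2.9
ee_pos: [0.4306, -0.1222, 0.46]
eef_rot: [0.708, 0.706, -0.0, 0.0]
ft_force: [0.4, -0.3, 0.3]
width: 0.0872
grip_force: 0.0
```

```bash
cat >> h.py <<'E'
def wshot(name):
    s=status.read_state(); im=vision.camera('wrist'); cv2.imwrite(f'pics/{name}.png',im)
    np.savez(f'pics/{name}.npz',p=s['ee_pos'],q=s['eef_rot'],im=im); return im
def wT(name):
    d=np.load(f'pics/{name}.npz'); T=np.eye(4); T[:3,:3]=R.from_quat(d['q']).as_matrix(); T[:3,3]=d['p']
    c=vision.calibration('wrist'); return T@np.array(c['T_tool_cam']),c
def wproj(name,P):
    T,c=wT(name); P=np.atleast_2d(P); q=(np.linalg.inv(T)@np.c_[P,np.ones(len(P))].T)[:3].T
    rr=np.hypot(q[:,0],q[:,1]); th=np.arctan2(rr,q[:,2])
    return np.c_[c['cx']+c['fx']*th*q[:,0]/rr, c['cy']+c['fy']*th*q[:,1]/rr]
def watz(name,px,z):
    T,c=wT(name); u=np.atleast_2d(px)-[c['cx'],c['cy']]; rr=np.linalg.norm(u,axis=1)+1e-9; th=rr/c['fx']
    d=np.c_[u/rr[:,None]*np.sin(th)[:,None],np.cos(th)]@T[:3,:3].T
    return T[:3,3]+d*((z-T[2,3])/d[:,2])[:,None]
E
python3 - <<'E'
from h import *
wshot('mill1')
print([(b['point'],b['conf']) for b in spotter.boxes_of('wrist','pepper_mill')])
m=spotter.regions_of('wrist','pepper_mill')
np.save('pics/millmask.npy',m[0]['pixels'] if m else 0)
plan([([.44,.02,.46],90),([.45,.165,.46],90),([.46,.31,.46],90)])
E
```

```text
[([0.4494, -0.1125, 0.1505], 0.83)]
[0.955, 0.058, -0.001, -0.001, -0.0, -0.01] 
[0.967, 0.067, -0.0, 0.0, -0.0, -0.0] 
[0.967, 0.066, -0.0, 0.0, -0.0, -0.0]
```

play_rows(
  series=[
    [0.95,0.06,0,0,0,0],
    [0.95,0.06,0,0,0,0],
    [0.95,0.06,0,0,0,0],
  ],
)

```text
time: 3.35
ee_pos: [0.44, 0.0221, 0.46]
eef_rot: [0.709, 0.706, 0.0, 0.0]
ft_force: [0.2, -0.7, -0.3]
width: 0.0867
grip_force: 0.0
```

play_rows(
  series=[
    [0.97,0.07,0,0,0,0],
    [0.97,0.07,0,0,0,0],
    [0.97,0.07,0,0,0,0],
  ],
)

```text
time: 3.65
ee_pos: [0.4511, 0.1675, 0.4602]
eef_rot: [0.709, 0.705, 0.0, 0.0]
ft_force: [0.1, -0.0, 0.9]
width: 0.0872
grip_force: 0.0
```

play_rows(
  series=[
    [0.97,0.07,0,0,0,0],
    [0.97,0.07,0,0,0,0],
    [0.97,0.07,0,0,0,0],
    [0.97,0.07,0,0,0,0],
    [0.97,0.07,0,0,0,0],
  ],
)

```text
time: 4.15
ee_pos: [0.4621, 0.3125, 0.459]
eef_rot: [0.707, 0.707, -0.001, -0.001]
ft_force: [0.4, -1.6, -0.2]
width: 0.0872
grip_force: 0.0
```

```bash
python3 - <<'E'
from h import *
wshot('tray1')
for k in ['tin','jar_dark_cap','jar_white_cap','spice_tray']:
    print(k,[(b['point'],b['conf']) for b in spotter.boxes_of('wrist',k)])
a=cv2.imread('pics/mill1.png');b=cv2.imread('pics/tray1.png')
cv2.imwrite('pics/m1.png',cv2.resize(np.vstack([b,a[:,:]])[0:384],(800,600)))
cv2.imwrite('pics/m2.png',a)
E
```

```text
tin [([0.4913, 0.4291, 0.0712], 0.72)]
jar_dark_cap [([0.472, 0.2951, 0.1101], 0.81)]
jar_white_cap [([0.4833, 0.3496, 0.1033], 0.75)]
spice_tray [([0.4765, 0.3789, 0.0448], 0.86), ([0.4836, 0.3491, 0.1027], 0.7)]
```

View pics/m1.png

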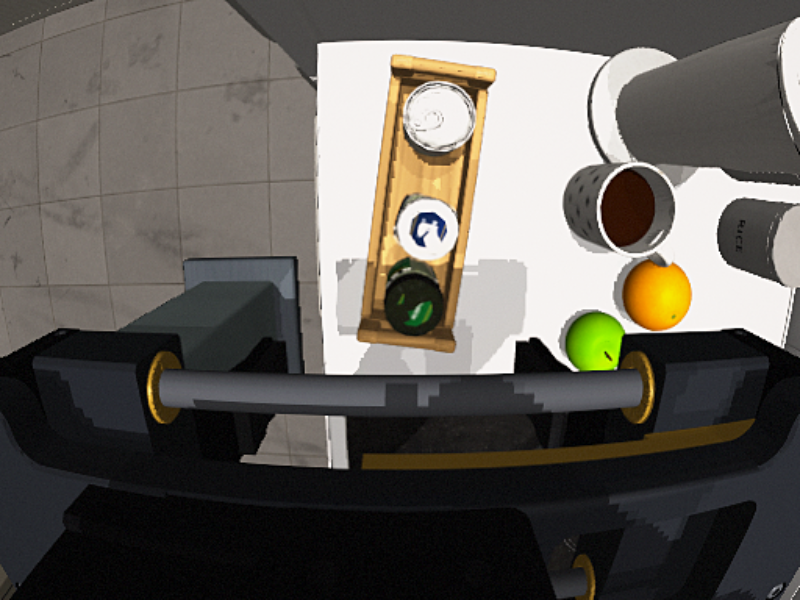

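View pics/m2.png

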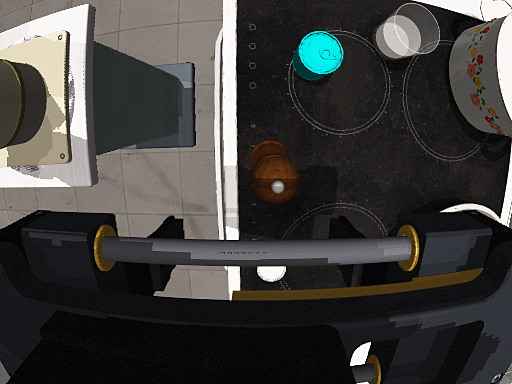

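The tray view (800 px scale) shows the end-wall corners at about (393,57), (495,69), (358,342) and (453,352). The tops are: tin (440,117), white cap (430,230), dark cap (416,304). In the mill view the knob is at (278,187).

```bash
python3 - <<'E'
from h import *
S=1/1.5625
c=np.array([[393,57],[495,69],[358,342],[453,352]])*S
w=watz('tray1',c,.08); print('corners',w.round(4).tolist())
far=(w[0]+w[1])/2; near=(w[2]+w[3])/2; d=far-near; print('ctr',(far+near)/2,'len',np.linalg.norm(d),'wid',np.linalg.norm(w[1]-w[0]),np.linalg.norm(w[3]-w[2]),'yaw y-axis',np.degrees(np.arctan2(d[1],d[0])))
ctr=(far+near)/2; u=d/np.linalg.norm(d); v=np.array([u[1],-u[0],0])
for n,px,z in [('tin',(440,117),.082),('white',(429,230),.108),('dark',(416,303),.115)]:
    P=watz('tray1',np.array(px)*S,z)[0]; print(n,P.round(4),'tray x,y mm',((P-ctr)@v*1e3).round(1),((P-ctr)@u*1e3).round(1))
print('mill knob',watz('mill1',[278,187],.168))
print('scene tri', [atz('scene',(p),z).round(3).tolist() for p,z in [((264,238),.168)]])
im=cv2.imread('pics/tray1.png')[20:240,220:330]; cv2.imwrite('pics/trayz.png',cv2.resize(im,None,fx=2.7,fy=2.7,interpolation=2))
ml=cv2.imread('pics/mill1.png')[130:210,230:320]; ml=cv2.resize(ml,None,fx=5,fy=5,interpolation=2)
z=cv2.imread('pics/trayz.png'); o=np.zeros((594,297+450,3),np.uint8); o[:z.shape[0],:297]=z; o[:400,297:]=ml; cv2.imwrite('pics/z1.png',o)
E
```

```text
corners [[0.4561, 0.478, 0.08], [0.5352, 0.4706, 0.08], [0.4267, 0.2494, 0.08], [0.5055, 0.2405, 0.08]]
ctr [0.48088043 0.35962168 0.08      ] len 0.23126269946100977 wid 0.07948743170982536 0.07930041169130961 yaw y-axis 82.64714687934239
tin [0.4919 0.4295 0.082 ] tray x,y mm 2.0 70.8
white [0.4823 0.3445 0.108 ] tray x,y mm 3.3 -14.8
dark [0.4731 0.2922 0.115 ] tray x,y mm 0.9 -67.9
mill knob [[ 0.45163214 -0.12200442  0.168     ]]
scene tri [[0.455, -0.124, 0.168]]
```

View pics/z1.png

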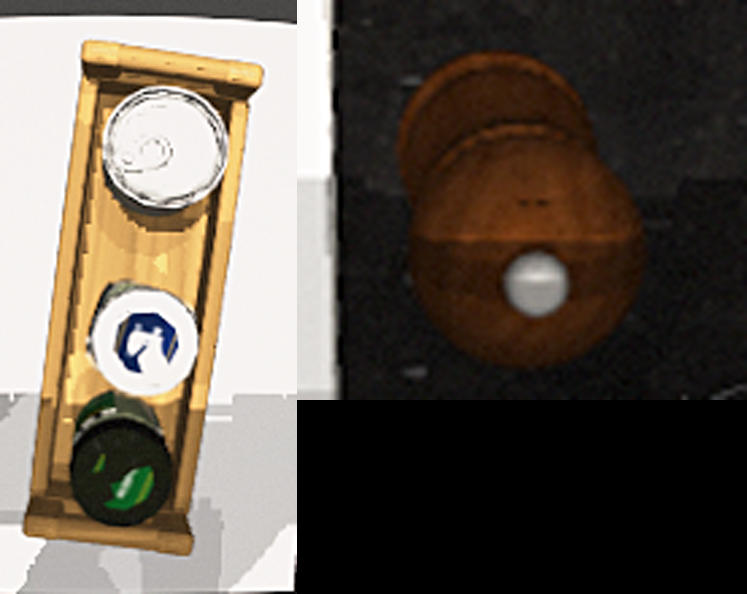

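```bash
python3 - <<'E'
from h import *
Y=82.65
plan([([.473,.292,.32],Y),([.473,.292,.2485],Y),([.473-.128*.017,.292-.992*.017,.2485],Y)])
E
```

```text
[-0.123, 0.07, 0.934, 0.002, 0.002, 0.235] 
[0.0, 0.0, 0.477, -0.0, -0.0, 0.0] 
[-0.113, 0.0, -0.0, -0.0, -0.0, 0.0]
```

play_rows(
  series=[
    [-0.123,0.07,0.6,0,0,0.235],
    [-0.123,0.07,0.934,0,0,0.235],
    [-0.123,0.07,0.934,0,0,0.235],
    [-0.123,0.07,0.934,0,0,0.235],
    [-0.123,0.07,0.934,0,0,0.235],
  ],
  fingers=1,
  squeeze=8,
)

```text
time: 4.9
ee_pos: [0.4724, 0.2934, 0.3211]
eef_rot: [0.75, 0.661, 0.0, 0.0]
ft_force: [-0.8, -0.5, 0.5]
width: 0.0869
grip_force: 0.0
```

play_rows(
  series=[
    [0,0,0.16,0,0,0],
    [0,0,0.32,0,0,0],
    [0,0,0.44,0,0,0],
    [0,0,0.477,0,0,0],
    [0,0,0.477,0,0,0],
  ],
)

```text
time: 5.4
ee_pos: [0.4722, 0.2941, 0.249]
eef_rot: [0.75, 0.662, 0.0, 0.0]
ft_force: [0.1, -0.3, -0.7]
width: 0.0872
grip_force: 0.0
```

play_rows(
  series=[
    [0,0,0,0,0,0],
    [0,0,0,0,0,0],
    [0,0,0,0,0,0],
    [0,0,0,0,0,0],
    [0,0,0,0,0,0],
  ],
  fingers=-1,
  squeeze=8,
)

```text
time: 5.9
ee_pos: [0.4721, 0.2939, 0.2485]
eef_rot: [0.75, 0.662, 0.0, 0.0]
ft_force: [-0.5, 0.5, 0.4]
width: 0.055
grip_force: 0.0
```

play_rows(
  series=[
    [0,0,0,0,0,0],
    [0,0,0,0,0,0],
    [0,0,0,0,0,0],
    [0,0,0,0,0,0],
  ],
)

```text
time: 6.3
ee_pos: [0.472, 0.2939, 0.2483]
eef_rot: [0.75, 0.662, 0.0, 0.0]
ft_force: [-0.5, -0.5, 0.7]
width: 0.0448
grip_force: 8.0
```

play_rows(
  series=[
    [-0.03,0,0,0,0,0],
    [-0.06,0,0,0,0,0],
    [-0.08,0,0,0,0,0],
    [-0.08,0,0,0,0,0],
  ],
)

```text
time: 6.7
ee_pos: [0.4705, 0.2818, 0.2484]
eef_rot: [0.75, 0.662, 0.0, -0.0]
ft_force: [0.6, 2.9, -0.7]
width: 0.0446
grip_force: 8.0
```

play_rows(
  series=[
    [-0.015,0,0,0,0,0],
    [-0.03,0,0,0,0,0],
    [-0.03,0,0,0,0,0],
  ],
)

```text
time: 7.0
ee_pos: [0.4699, 0.2778, 0.2484]
eef_rot: [0.75, 0.662, 0.0, -0.0]
ft_force: [0.4, 4.7, -1.2]
width: 0.0443
grip_force: 8.0
```

play_rows(
  series=[
    [-0.01,0,0,0,0,0],
    [-0.02,0,0,0,0,0],
    [-0.02,0,0,0,0,0],
  ],
)

```text
time: 7.3
ee_pos: [0.4695, 0.2749, 0.2484]
eef_rot: [0.75, 0.662, 0.0, -0.0]
ft_force: [-0.0, 5.0, -0.6]
width: 0.0448
grip_force: 8.0
```

play_rows(
  series=[
    [0,0,0,0,0,0],
    [0,0,0,0,0,0],
    [0,0,0,0,0,0],
    [0,0,0,0,0,0],
  ],
  fingers=1,
)

```text
time: 7.7
ee_pos: [0.4697, 0.2742, 0.2481]
eef_rot: [0.75, 0.662, -0.0, 0.0]
ft_force: [0.3, 0.2, 0.1]
width: 0.0686
grip_force: 0.0
```

play_rows(
  series=[
    [0,0,-0.25,0,0,0],
    [0,0,-0.5,0,0,0],
    [0,0,-0.5,0,0,0],
  ],
)

```text
time: 8.0
ee_pos: [0.4704, 0.2757, 0.3277]
eef_rot: [0.75, 0.662, 0.003, 0.001]
ft_force: [0.8, 0.8, 0.3]
width: 0.0852
grip_force: 0.0
```

```bash
python3 - <<'E'
from h import *
wshot('a2')
for k in ['tin','jar_dark_cap','jar_white_cap']:
    print(k,[(b['point'],b['conf']) for b in spotter.boxes_of('wrist',k)])
    m=spotter.regions_of('wrist',k)
    if m:
        v,u=np.nonzero(m[0]['pixels']); print(u.min(),u.max(),v.min(),v.max())
Y=82.65
plan([([.482,.345,.32],Y),([.482,.345,.2465],Y)])
cv2.imwrite('pics/a2v.png',cv2.imread('pics/a2.png'))
E
```

```text
tin [([0.4916, 0.4134, 0.0706], 0.9)]
221 292 0 64
jar_dark_cap [([0.4708, 0.2816, 0.1108], 0.77)]
379 487 35 132
jar_white_cap [([0.4805, 0.3385, 0.1024], 0.92)]
225 289 93 156
[0.478, 0.025, 0.015, -0.003, 0.002, 0.007] 
[0.0, -0.0, 0.49, 0.0, -0.0, 0.0]
```

View pics/a2v.png

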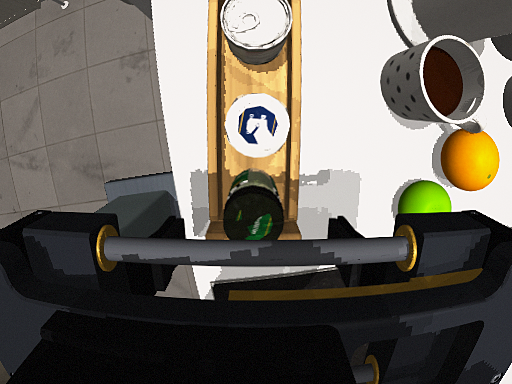

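The dark jar (252,212) now stands against the near end wall. The white cap is at (257,125) and the tin's top at (256,27).

```bash
python3 - <<'E'
from h import *
print(watz('a2',[[257,125],[256,27],[252,212]],.108)); print(watz('a2',[256,27],.082))
# tray edges at white jar / floor etc: long-wall outer edges (z=.05)
print(watz('a2',[[207,170],[299,170],[221,90],[289,90]],.05))
E
```

```text
[[0.48009509 0.336661   0.108     ]
 [0.48788367 0.40438806 0.108     ]
 [0.46901816 0.27642931 0.108     ]]
[[0.48902404 0.41238286 0.082     ]]
[[0.43126146 0.30129033 0.05      ]
 [0.51266687 0.29099175 0.05      ]
 [0.45345397 0.36951189 0.05      ]
 [0.51159966 0.3622268  0.05      ]]
```

```bash
python3 - <<'E'
from h import *
a=cv2.imread('pics/side0.png'); A=cv2.imread('pics/scene0.png')
b=vision.camera('side'); print([(x['point'],x['conf']) for x in spotter.boxes_of('side','spice_tray')[:1]])
B=vision.camera('scene'); print([(x['point'],x['conf']) for x in spotter.boxes_of('scene','spice_tray')[:1]])
cv2.imwrite('pics/side1.png',b)
wshot('a3'); print(pose()[0],pose()[1].as_quat().round(4))
f=lambda x:cv2.resize(x,None,fx=4,fy=4,interpolation=2)
o=np.hstack([f(a[115:190,195:240]),f(b[115:190,195:240]),f(A[105:185,145:215])[:300],f(B[105:185,145:215])[:300]])
o=np.vstack([np.hstack([f(a[115:190,190:240]),f(b[115:190,190:240])])[:, :400],np.hstack([f(A[105:180,150:200]),f(B[105:180,150:200])])])
cv2.imwrite('pics/cmp.png',o); print(o.shape)
for n,x,y,(r0,r1,c0,c1) in [('side',a,b,(165,190,200,235)),('scene',A,B,(105,180,150,178))]:
    g=lambda i:cv2.cvtColor(i,7-1)[r0:r1,c0:c1].astype(np.float32)
    print(n,cv2.phaseCorrelate(g(x),g(y)))
E
```

```text
[([0.4651, 0.2391, 0.0459], 0.67)]
[([0.4552, 0.2387, 0.0418], 0.86)]
[0.46956162 0.27451915 0.32302367] [ 7.497e-01  6.618e-01 -2.000e-04 -1.000e-04]
(600, 400, 3)
side ((-0.4447759456523066, 0.7441640675226822), 0.7510214259889391)
scene ((0.8196182809502108, 0.6745664969958582), 0.18073263125949435)
```

View pics/cmp.png

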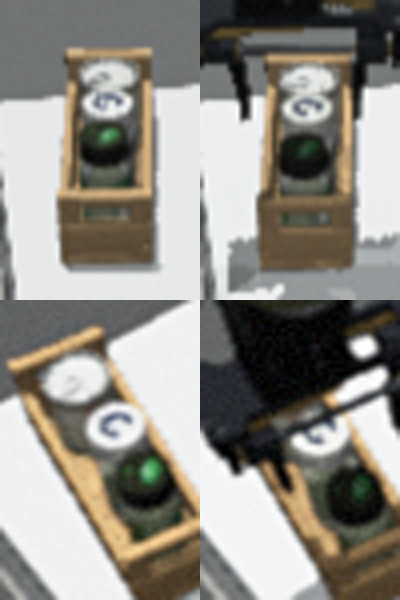

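The comparison shows the tray slid about 8–10 mm toward −y during that push, which is inside the 40 mm limit. It slips at about 5 N, so I'll stop the next pushes earlier. Next I'll re-measure from the stationary a3 shot.

```bash
python3 - <<'E'
from h import *
for k,z in [('jar_white_cap',.107),('jar_dark_cap',.114),('tin',.082)]:
    m=spotter.regions_of('wrist',k); b=spotter.boxes_of('wrist',k)
    for x,y in zip(m[:2],b[:2]):
        px=np.argwhere(x['pixels'])[:,::-1]
        c,rad=cv2.minEnclosingCircle(px.astype(np.int32)); lo=px.min(0);hi=px.max(0)
        print(k,round(x['conf'],2),lo,hi,np.round(c),round(rad,1),watz('a3',(lo+hi)/2,z).round(4),np.round(y['point'],4))
Y=82.65
p=watz('a3',[257,125],.107)[0]; print(p)
E
```

```text
jar_white_cap 0.98 [227  89] [293 154] [260. 122.] 34.9 [[0.4801 0.3371 0.107 ]] [0.4816 0.3385 0.1014]
jar_dark_cap 0.59 [226 167] [286 239] [256. 207.] 39.9 [[0.4708 0.2842 0.114 ]] [0.4673 0.2811 0.1106]
tin 0.68 [222   0] [295  61] [258.  21.] 39.9 [[0.4879 0.4059 0.082 ]] [0.4902 0.4121 0.0727]
[0.47782609 0.33500757 0.107     ]
```

```bash
python3 - <<'E'
from h import *
Y=82.65
plan([([.480,.337,.32],Y),([.480,.337,.2465],Y)])
E
```

```text
[0.422, 0.017, 0.022, 0.0, 0.0, 0.007] 
[-0.0, 0.0, 0.49, 0.0, 0.0, 0.0]
```

play_rows(
  series=[
    [0.422,0.017,0.02,0,0,0],
    [0.422,0.017,0.02,0,0,0],
    [0.422,0.017,0.02,0,0,0],
    [0.422,0.017,0.02,0,0,0],
  ],
)

```text
time: 9.3
ee_pos: [0.4799, 0.3368, 0.32]
eef_rot: [0.75, 0.662, -0.0, 0.0]
ft_force: [0.3, -0.4, -0.6]
width: 0.0871
grip_force: 0.0
```

play_rows(
  series=[
    [0,0,0.16,0,0,0],
    [0,0,0.32,0,0,0],
    [0,0,0.44,0,0,0],
    [0,0,0.49,0,0,0],
    [0,0,0.49,0,0,0],
  ],
)

```text
time: 9.8
ee_pos: [0.48, 0.3363, 0.2461]
eef_rot: [0.75, 0.662, -0.001, 0.0]
ft_force: [0.8, 0.3, 0.2]
width: 0.087
grip_force: 0.0
```

play_rows(
  series=[
    [0,0,0,0,0,0],
    [0,0,0,0,0,0],
    [0,0,0,0,0,0],
    [0,0,0,0,0,0],
    [0,0,0,0,0,0],
  ],
  fingers=-1,
)

```text
time: 10.3
ee_pos: [0.4801, 0.337, 0.247]
eef_rot: [0.75, 0.662, 0.0, 0.0]
ft_force: [-0.4, 0.4, -0.3]
width: 0.0548
grip_force: 0.0
```

play_rows(
  series=[
    [0,0,0,0,0,0],
    [0,0,0,0,0,0],
    [0,0,0,0,0,0],
    [0,0,0,0,0,0],
  ],
)

```text
time: 10.7
ee_pos: [0.48, 0.3371, 0.2468]
eef_rot: [0.75, 0.662, 0.0, 0.0]
ft_force: [0.4, -0.3, 2.7]
width: 0.0481
grip_force: 8.0
```

play_rows(
  series=[
    [-0.03,0,0,0,0,0],
    [-0.05,0,0,0,0,0],
    [-0.06,0,0,0,0,0],
    [-0.06,0,0,0,0,0],
  ],
)

```text
time: 11.1
ee_pos: [0.479, 0.3286, 0.2478]
eef_rot: [0.75, 0.662, 0.001, -0.0]
ft_force: [-1.6, 1.7, 7.3]
width: 0.0479
grip_force: 8.0
```

The +7 N vertical force means the gripped jar is jamming on the floor. I'll release it and push low with closed fingers in the space between the white jar and the tin, where one insertion can push both ways.

play_rows(
  series=[
    [0,0,0,0,0,0],
    [0,0,0,0,0,0],
    [0,0,0,0,0,0],
    [0,0,0,0,0,0],
  ],
  fingers=1,
)

```text
time: 11.5
ee_pos: [0.4788, 0.3278, 0.2465]
eef_rot: [0.75, 0.662, -0.0, 0.0]
ft_force: [0.6, 0.4, -0.2]
width: 0.0717
grip_force: 0.0
```

play_rows(
  series=[
    [0,0,-0.25,0,0,0],
    [0,0,-0.6,0,0,0],
    [0,0,-0.85,0,0,0],
    [0,0,-0.85,0,0,0],
    [0,0,-0.85,0,0,0],
  ],
)

```text
time: 12.0
ee_pos: [0.4789, 0.3281, 0.3748]
eef_rot: [0.75, 0.662, 0.001, 0.0]
ft_force: [-0.3, -0.9, 0.1]
width: 0.0868
grip_force: 0.0
```

play_rows(
  series=[
    [0,0,0,0,0,0],
    [0,0,0,0,0,0],
    [0,0,0,0,0,0],
  ],
  fingers=-1,
)

```text
time: 12.3
ee_pos: [0.4788, 0.3279, 0.3732]
eef_rot: [0.75, 0.662, -0.001, -0.0]
ft_force: [0.4, -0.6, -0.4]
width: 0.0706
grip_force: 0.0
```

```bash
python3 - <<'E'
from h import *
wshot('a4'); print(pose()[0],pose()[1].as_quat().round(4))
for k,z in [('jar_white_cap',.107),('jar_dark_cap',.114),('tin',.082)]:
    m=spotter.regions_of('wrist',k); b=spotter.boxes_of('wrist',k)
    for x,y in zip(m[:1],b[:1]):
        px=np.argwhere(x['pixels'])[:,::-1]; lo=px.min(0);hi=px.max(0)
        print(k,round(x['conf'],2),lo,hi,watz('a4',(lo+hi)/2,z).round(4),np.round(y['point'],4))
im=cv2.imread('pics/a4.png'); cv2.imwrite('pics/a4z.png',cv2.resize(im[0:250,160:340],None,fx=2.4,fy=2.4,interpolation=2))
E
```

```text
[0.47878299 0.32796595 0.37344192] [ 7.497e-01  6.618e-01 -7.000e-04 -2.000e-04]
jar_white_cap 0.78 [230 147] [280 207] [[0.4797 0.3432 0.107 ]] [0.4859 0.3421 0.1031]
jar_dark_cap 0.67 [233 207] [275 277] [[0.4717 0.2867 0.114 ]] [0.467  0.2865 0.0801]
tin 0.82 [225  55] [286 115] [[0.4899 0.4224 0.082 ]] [0.4929 0.4227 0.0705]
```

View pics/a4z.png

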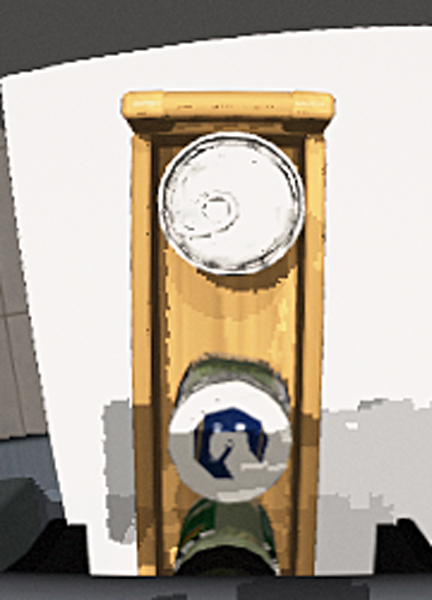

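The zoom shows the tin's top at (257,85) px, the white cap at (256,183) and the far wall's outer edge at v≈40, from u≈211 to 300. The tray is aligned with the tool.

```bash
python3 - <<'E'
from h import *
Z=lambda x,y:[160+x/2.4,y/2.4]
u=np.array([.128,.992,0]); o=np.array([.4788,.328,0]); v=np.array([.992,-.128,0])
for n,px,z in [('tin',Z(232,203),.082),('white',Z(231,440),.108),('outL',Z(122,95),.08),('outR',Z(335,95),.08),('wL',Z(131,300),.05),('wR',Z(326,300),.05),('inL',Z(160,132),.08),('inR',Z(300,132),.08),('ilL',Z(152,300),.05),('ilR',Z(306,300),.05)]:
    P=watz('a4',px,z)[0]; print(n,P.round(4),'along',((P-o)@u*1e3).round(1),'across',((P-o)@v*1e3).round(1))
E
```

```text
tin [0.491  0.4227 0.082 ] along 95.5 across -0.0
white [0.4801 0.3378 0.108 ] along 9.9 across -0.0
outL [0.4547 0.4718 0.08  ] along 139.6 across -42.3
outR [0.5356 0.4616 0.08  ] along 139.8 across 39.3
wL [0.4437 0.3906 0.05  ] along 57.6 across -42.8
wR [0.526  0.3802 0.05  ] along 57.9 across 40.2
inL [0.4674 0.4544 0.08  ] along 124.0 across -27.5
inR [0.5202 0.4478 0.08  ] along 124.1 across 25.7
ilL [0.4526 0.3893 0.05  ] along 57.4 across -33.8
ilR [0.5175 0.3812 0.05  ] along 57.7 across 31.6
```

```bash
python3 - <<'E'
from h import *
Y=82.65
plan([([.484,.378,.32],Y),([.484,.378,.26],Y),([.484,.378,.229],Y)])
E
```

```text
[0.335, -0.007, 0.361, -0.0, 0.0, 0.007] 
[-0.0, -0.0, 0.4, -0.0, 0.0, 0.0] 
[-0.0, -0.0, 0.207, -0.0, 0.0, 0.0]
```

play_rows(
  series=[
    [0.33,-0.01,0.2,0,0,0],
    [0.33,-0.01,0.35,0,0,0],
    [0.33,-0.01,0.35,0,0,0],
    [0.33,-0.01,0.35,0,0,0],
    [0.33,-0.01,0.35,0,0,0],
  ],
  fingers=-1,
)

```text
time: 13.15
ee_pos: [0.4841, 0.3769, 0.3232]
eef_rot: [0.75, 0.661, 0.001, 0.0]
ft_force: [0.9, -0.3, -0.1]
width: 0.0044
grip_force: 0.0
```

play_rows(
  series=[
    [0,0,0,0,0,0],
    [0,0,0,0,0,0],
    [0,0,0,0,0,0],
    [0,0,0,0,0,0],
    [0,0,0,0,0,0],
  ],
)

```text
time: 13.65
ee_pos: [0.4835, 0.3773, 0.3219]
eef_rot: [0.75, 0.662, 0.0, 0.0]
ft_force: [-0.3, 0.1, 0.6]
width: 0.0003
grip_force: 0.0
```

play_rows(
  series=[
    [0,0,0.15,0,0,0],
    [0,0,0.3,0,0,0],
    [0,0,0.41,0,0,0],
    [0,0,0.41,0,0,0],
  ],
)

```text
time: 14.05
ee_pos: [0.4831, 0.3767, 0.258]
eef_rot: [0.75, 0.662, -0.002, -0.0]
ft_force: [-0.2, -0.2, -0.0]
width: 0.0008
grip_force: 0.0
```

play_rows(
  series=[
    [0,0,0.07,0,0,0],
    [0,0,0.14,0,0,0],
    [0,0,0.21,0,0,0],
    [0,0,0.21,0,0,0],
  ],
)

```text
time: 14.45
ee_pos: [0.4832, 0.3769, 0.2272]
eef_rot: [0.75, 0.662, -0.001, -0.0]
ft_force: [-0.9, -0.8, 0.2]
width: 0.0006
grip_force: 0.0
```

play_rows(
  series=[
    [-0.02,0,0,0,0,0],
    [-0.04,0,0,0,0,0],
    [-0.06,0,0,0,0,0],
    [-0.08,0,0,0,0,0],
    [-0.08,0,0,0,0,0],
  ],
)

```text
time: 14.95
ee_pos: [0.4822, 0.3649, 0.229]
eef_rot: [0.75, 0.662, 0.0, 0.0]
ft_force: [-0.4, -0.1, -0.2]
width: 0.0006
grip_force: 0.0
```

play_rows(
  series=[
    [-0.02,0,0,0,0,0],
    [-0.04,0,0,0,0,0],
    [-0.06,0,0,0,0,0],
    [-0.06,0,0,0,0,0],
  ],
)

```text
time: 15.35
ee_pos: [0.481, 0.356, 0.2287]
eef_rot: [0.75, 0.662, -0.0, 0.0]
ft_force: [0.1, -0.5, 0.3]
width: 0.0003
grip_force: 0.0
```

play_rows(
  series=[
    [-0.02,0,0,0,0,0],
    [-0.04,0,0,0,0,0],
    [-0.04,0,0,0,0,0],
  ],
)

```text
time: 15.65
ee_pos: [0.4803, 0.3501, 0.2287]
eef_rot: [0.75, 0.662, -0.0, 0.0]
ft_force: [0.5, 0.0, -0.3]
width: 0.0006
grip_force: 0.1
```

```bash
python3 - <<'E'
from h import *
im=vision.camera('side'); print([ (k,spotter.boxes_of('side',k)[0]['point']) for k in ['jar_white_cap','spice_tray']])
wshot('a5')
for k,z in [('jar_white_cap',.107),('tin',.082)]:
    m=spotter.regions_of('wrist',k); 
    for x in m[:1]:
        px=np.argwhere(x['pixels'])[:,::-1]; lo=px.min(0);hi=px.max(0); print(k,lo,hi,watz('a5',(lo+hi)/2,z).round(4))
print(status.read_state()['ft_force'])
E
```

```text
[('jar_white_cap', [0.4901, 0.3097, 0.1057]), ('spice_tray', [0.4601, 0.2382, 0.0405])]
jar_white_cap [167   7] [344 217] [[0.4888 0.4185 0.107 ]]
tin [195  40] [321 162] [[0.4904 0.4234 0.082 ]]
[-0.66213988 -0.1024228  -0.18326439]
```

play_rows(
  series=[
    [-0.01,0,0,0,0,0],
    [-0.02,0,0,0,0,0],
    [-0.02,0,0,0,0,0],
  ],
)

```text
time: 16.25
ee_pos: [0.4798, 0.3478, 0.2289]
eef_rot: [0.75, 0.662, 0.0, -0.0]
ft_force: [0.3, 2.2, -1.2]
width: 0.0004
grip_force: 1.1
```

play_rows(
  series=[
    [-0.01,0,0,0,0,0],
    [-0.01,0,0,0,0,0],
  ],
)

```text
time: 16.45
ee_pos: [0.4795, 0.3467, 0.229]
eef_rot: [0.75, 0.662, 0.001, -0.0]
ft_force: [0.3, 4.9, -1.8]
width: 0.0002
grip_force: 2.5
```

play_rows(
  series=[
    [-0.01,0,0,0,0,0],
    [-0.01,0,0,0,0,0],
  ],
)

```text
time: 16.65
ee_pos: [0.4793, 0.3452, 0.229]
eef_rot: [0.75, 0.662, 0.001, -0.0]
ft_force: [0.6, 4.5, -1.6]
width: 0.0007
grip_force: 2.5
```

play_rows(
  series=[
    [0.06,0,0,0,0,0],
    [0.12,0,0,0,0,0],
    [0.18,0,0,0,0,0],
    [0.2,0,0,0,0,0],
    [0.2,0,0,0,0,0],
  ],
)

```text
time: 17.15
ee_pos: [0.4829, 0.3752, 0.2286]
eef_rot: [0.749, 0.662, -0.0, -0.0]
ft_force: [0.0, -0.5, -0.3]
width: 0.0002
grip_force: 0.0
```

play_rows(
  series=[
    [0.02,0,0,0,0,0],
    [0.04,0,0,0,0,0],
    [0.05,0,0,0,0,0],
    [0.05,0,0,0,0,0],
  ],
)

```text
time: 17.55
ee_pos: [0.4841, 0.382, 0.2288]
eef_rot: [0.75, 0.662, 0.0, 0.0]
ft_force: [0.2, 0.6, 0.4]
width: 0.0007
grip_force: 0.0
```

play_rows(
  series=[
    [0.01,0,0,0,0,0],
    [0.02,0,0,0,0,0],
    [0.02,0,0,0,0,0],
  ],
)

```text
time: 17.85
ee_pos: [0.4845, 0.3848, 0.2287]
eef_rot: [0.75, 0.662, -0.0, 0.0]
ft_force: [1.0, -1.4, 0.4]
width: 0.0008
grip_force: 0.3
```

play_rows(
  series=[
    [0.01,0,0,0,0,0],
    [0.02,0,0,0,0,0],
    [0.02,0,0,0,0,0],
  ],
)

```text
time: 18.15
ee_pos: [0.4848, 0.388, 0.2287]
eef_rot: [0.75, 0.662, 0.0, -0.0]
ft_force: [0.1, -1.0, 0.1]
width: 0.0003
grip_force: 0.3
```

play_rows(
  series=[
    [0.01,0,0,0,0,0],
    [0.01,0,0,0,0,0],
  ],
)

```text
time: 18.35
ee_pos: [0.485, 0.3895, 0.2288]
eef_rot: [0.75, 0.662, 0.0, -0.0]
ft_force: [0.0, 0.2, 0.0]
width: 0.0004
grip_force: 0.3
```

play_rows(
  series=[
    [0.01,0,0,0,0,0],
    [0.01,0,0,0,0,0],
  ],
)

```text
time: 18.55
ee_pos: [0.4853, 0.3902, 0.2287]
eef_rot: [0.75, 0.662, -0.001, 0.001]
ft_force: [-1.1, -5.6, 2.7]
width: 0.0007
grip_force: 2.6
```

play_rows(
  series=[
    [0.01,0,0,0,0,0],
    [0.01,0,0,0,0,0],
  ],
)

```text
time: 18.75
ee_pos: [0.4856, 0.3913, 0.2286]
eef_rot: [0.75, 0.661, -0.001, 0.001]
ft_force: [-2.1, -8.3, 4.2]
width: 0.0007
grip_force: 3.7
```

The two contacts are 46.5 mm apart. With the 18.5–19 mm fingers that makes the opening about 65 mm, so everything is packed. I'll back off, rise and measure the opening.

play_rows(
  series=[
    [-0.05,0,0,0,0,0],
    [-0.1,0,0,0,0,0],
    [-0.15,0,0,0,0,0],
    [-0.15,0,0,0,0,0],
  ],
)

```text
time: 19.15
ee_pos: [0.4829, 0.3686, 0.2287]
eef_rot: [0.75, 0.661, -0.0, 0.0]
ft_force: [0.4, -0.1, -0.3]
width: 0.0005
grip_force: 0.0
```

play_rows(
  series=[
    [0,0,-0.3,0,0,0],
    [0,0,-0.6,0,0,0],
    [0,0,-0.95,0,0,0],
    [0,0,-0.95,0,0,0],
    [0,0,-0.95,0,0,0],
  ],
)

```text
time: 19.65
ee_pos: [0.4826, 0.3703, 0.3726]
eef_rot: [0.75, 0.662, 0.001, 0.0]
ft_force: [-0.3, -1.5, -0.8]
width: 0.0004
grip_force: 0.0
```

play_rows(
  series=[
    [-0.2,0,-0.4,0,0,0],
    [-0.2,0,-0.4,0,0,0],
    [-0.2,0,-0.4,0,0,0],
    [-0.2,0,-0.4,0,0,0],
  ],
  fingers=1,
)

```text
time: 20.05
ee_pos: [0.4789, 0.3399, 0.4299]
eef_rot: [0.75, 0.662, -0.001, 0.0]
ft_force: [-0.8, 0.7, 0.0]
width: 0.0245
grip_force: 0.0
```

```bash
python3 - <<'E'
from h import *
wshot('a6'); print(pose()[0],pose()[1].as_quat().round(4))
for k,z in [('jar_white_cap',.107),('jar_dark_cap',.114),('tin',.082)]:
    for x in spotter.regions_of('wrist',k)[:1]:
        px=np.argwhere(x['pixels'])[:,::-1]; lo=px.min(0);hi=px.max(0)
        print(k,round(x['conf'],2),lo,hi,watz('a6',(lo+hi)/2,z).round(4))
im=cv2.imread('pics/a6.png'); cv2.imwrite('pics/a6z.png',cv2.resize(im[20:260,170:350],None,fx=2.5,fy=2.5,interpolation=2))
E
```

```text
[0.47878949 0.34009658 0.42951495] [ 7.497e-01  6.617e-01 -1.000e-03 -1.000e-04]
jar_white_cap 0.85 [239 168] [279 223] [[0.48   0.3229 0.107 ]]
jar_dark_cap 0.88 [236 212] [274 239] [[0.4719 0.2923 0.114 ]]
tin 0.93 [231  71] [282 120] [[0.4905 0.4284 0.082 ]]
```

View pics/a6z.png

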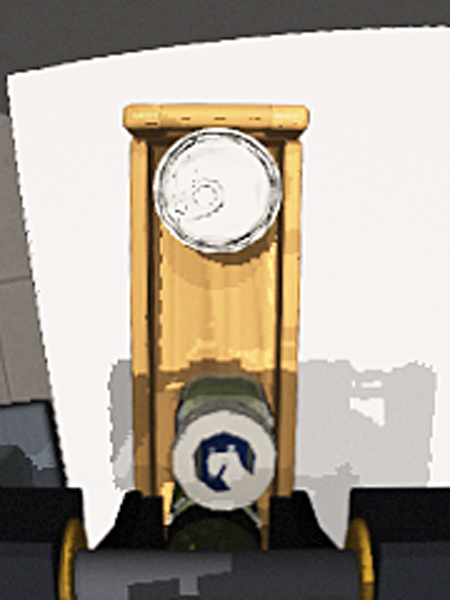

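The zoom shows the opening between the tin, with its top at zoom (218,190), and the white cap at (223,460). The long-wall outer edges are at u≈131 and 300, at row 330.

```bash
python3 - <<'E'
from h import *
Z=lambda x,y:[170+x/2.5,20+y/2.5]
u=np.array([.128,.992,0]); o=np.array([.4788,.328,0]); v=np.array([.992,-.128,0])
for n,px,z in [('tin',Z(218,190),.082),('white',Z(223,460),.108),('outL',Z(123,104),.08),('outR',Z(310,104),.08),('wL',Z(131,330),.05),('wR',Z(300,330),.05),('wL2',Z(131,230),.05),('wR2',Z(302,230),.05)]:
    P=watz('a6',px,z)[0]; print(n,P.round(4),'along',((P-o)@u*1e3).round(1),'across',((P-o)@v*1e3).round(1))
P=np.array([.4825,.3687,0]); print('gap', (P-o)@u,(P-o)@v)
Y=82.65
plan([([.465,.20,.46],Y),([.455,.06,.46],Y),([.445,-.08,.46],Y),([.445,-.18,.46],Y)])
E
```

```text
tin [0.4912 0.4277 0.082 ] along 100.5 across -0.4
white [0.4791 0.3138 0.108 ] along -14.0 across 2.1
outL [0.4547 0.4724 0.08  ] along 140.2 across -42.4
outR [0.5364 0.4622 0.08  ] along 140.5 across 40.0
wL [0.4408 0.3676 0.05  ] along 34.4 across -42.7
wR [0.523  0.3573 0.05  ] along 34.7 across 40.1
wL2 [0.4476 0.4161 0.05  ] along 83.4 across -42.2
wR2 [0.5294 0.4059 0.05  ] along 83.7 across 40.2
gap 0.04084800000000001 -0.0015392000000000205
[-0.94, 0.025, -0.2, -0.003, 0.002, 0.009] 
[-0.934, 0.053, -0.0, -0.0, 0.0, -0.0] 
[-0.935, 0.054, -0.0, -0.0, 0.0, -0.0] 
[-0.661, 0.085, -0.0, -0.0, 0.0, -0.0]
```

The opening's midpoint is 40.7 mm along by camera and 40.8 mm by contact, so they agree. The placing target is (0.4828, 0.3686). Now for the mill.

play_rows(
  series=[
    [-0.94,0.025,-0.2,0,0,0],
    [-0.94,0.025,-0.2,0,0,0],
    [-0.94,0.025,-0.2,0,0,0],
  ],
  fingers=1,
)

```text
time: 20.55
ee_pos: [0.4648, 0.1983, 0.4605]
eef_rot: [0.749, 0.662, -0.001, -0.001]
ft_force: [1.6, -0.3, 1.6]
width: 0.0646
grip_force: 0.0
```

play_rows(
  series=[
    [-0.935,0.053,0,0,0,0],
    [-0.935,0.053,0,0,0,0],
    [-0.935,0.053,0,0,0,0],
  ],
)

```text
time: 20.85
ee_pos: [0.455, 0.057, 0.4609]
eef_rot: [0.75, 0.661, -0.0, 0.0]
ft_force: [0.1, -0.9, 0.4]
width: 0.0845
grip_force: 0.0
```

play_rows(
  series=[
    [-0.935,0.053,0,0,0,0],
    [-0.935,0.053,0,0,0,0],
    [-0.935,0.053,0,0,0,0],
  ],
)

```text
time: 21.15
ee_pos: [0.4453, -0.0832, 0.4608]
eef_rot: [0.75, 0.661, -0.0, 0.0]
ft_force: [0.6, -0.2, 0.2]
width: 0.0867
grip_force: 0.0
```

play_rows(
  series=[
    [-0.66,0.085,0,0,0,0],
    [-0.66,0.085,0,0,0,0],
    [-0.66,0.085,0,0,0,0],
    [-0.66,0.085,0,0,0,0],
    [-0.66,0.085,0,0,0,0],
  ],
)

```text
time: 21.65
ee_pos: [0.4467, -0.1792, 0.461]
eef_rot: [0.749, 0.662, 0.0, -0.0]
ft_force: [0.4, 0.2, -0.2]
width: 0.0869
grip_force: 0.0
```

```bash
python3 - <<'E'
from h import *
im=wshot('b1'); print(pose()[0],pose()[1].as_quat().round(4))
print(np.round(spotter.boxes_of('wrist','pepper_mill')[0]['point'],4))
x=spotter.regions_of('wrist','pepper_mill')[0]['pixels']; px=np.argwhere(x)[:,::-1]; lo=px.min(0);hi=px.max(0); print(lo,hi)
# knob: bright low-saturation pixels inside mask's box
hsv=cv2.cvtColor(im,cv2.COLOR_BGR2HSV); k=np.zeros_like(x); k[lo[1]:hi[1],lo[0]:hi[0]]=1
kb=k&x&(hsv[...,1]<70)&(hsv[...,2]>110); q=np.argwhere(kb)[:,::-1]
print(len(q),q.min(0),q.max(0),np.median(q,0)); print('knob',watz('b1',(q.min(0)+q.max(0))/2,.165))
print('mask ctr',watz('b1',(lo+hi)/2,.14))
cv2.imwrite('pics/b1z.png',cv2.resize(im[max(lo[1]-20,0):hi[1]+20,lo[0]-20:hi[0]+20],None,fx=4,fy=4,interpolation=2)); print(lo-20)
E
```

```text
[ 0.44667665 -0.17892188  0.46114051] [ 7.490e-01  6.626e-01 -0.000e+00 -1.000e-04]
[ 0.4517 -0.1218  0.1506]
[229 101] [277 150]
126 [247 121] [259 132] [253. 126.]
knob [[ 0.45096697 -0.12191912  0.165     ]]
mask ctr [[ 0.45071644 -0.12177811  0.14      ]]
[209  81]
```

View pics/b1z.png

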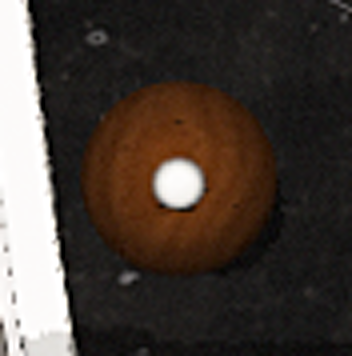

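The crop shows the mill seen straight from above, head and knob concentric at px (253,126), so it stands at (0.451, −0.122).

```bash
python3 - <<'E'
from h import *
Y=82.65
plan([([.451,-.122,.40],Y),([.451,-.122,.305],Y)])
E
```

```text
[0.381, -0.017, 0.409, 0.0, 0.001, 0.011] 
[0.0, -0.001, 0.633, 0.0, -0.0, 0.0]
```

play_rows(
  series=[
    [0.38,-0.017,0.2,0,0,0],
    [0.38,-0.017,0.41,0,0,0],
    [0.38,-0.017,0.41,0,0,0],
    [0.38,-0.017,0.41,0,0,0],
  ],
  fingers=1,
)

```text
time: 22.2
ee_pos: [0.4509, -0.1234, 0.4003]
eef_rot: [0.749, 0.662, -0.0, -0.0]
ft_force: [1.1, -1.1, 0.5]
width: 0.0874
grip_force: 0.0
```

play_rows(
  series=[
    [0,0,0.2,0,0,0],
    [0,0,0.4,0,0,0],
    [0,0,0.58,0,0,0],
    [0,0,0.633,0,0,0],
    [0,0,0.633,0,0,0],
  ],
)

```text
time: 22.7
ee_pos: [0.4512, -0.1242, 0.3054]
eef_rot: [0.75, 0.661, 0.0, -0.0]
ft_force: [-0.4, 0.2, 1.4]
width: 0.0868
grip_force: 0.0
```

play_rows(
  series=[
    [0,0,0,0,0,0],
    [0,0,0,0,0,0],
    [0,0,0,0,0,0],
    [0,0,0,0,0,0],
    [0,0,0,0,0,0],
  ],
  fingers=-1,
  squeeze=20,
)

```text
time: 23.2
ee_pos: [0.451, -0.1235, 0.3051]
eef_rot: [0.75, 0.662, 0.0, 0.0]
ft_force: [0.2, 0.2, 1.1]
width: 0.0548
grip_force: 0.0
```

play_rows(
  series=[
    [0,0,0,0,0,0],
    [0,0,0,0,0,0],
    [0,0,0,0,0,0],
    [0,0,0,0,0,0],
  ],
)

```text
time: 23.6
ee_pos: [0.451, -0.1234, 0.305]
eef_rot: [0.75, 0.662, 0.0, 0.0]
ft_force: [0.5, -0.2, 1.5]
width: 0.0474
grip_force: 20.0
```

play_rows(
  series=[
    [0,0,-0.05,0,0,0],
    [0,0,-0.15,0,0,0],
    [0,0,-0.15,0,0,0],
  ],
)

```text
time: 23.9
ee_pos: [0.4514, -0.1234, 0.329]
eef_rot: [0.75, 0.662, 0.0, 0.001]
ft_force: [0.7, 0.1, -1.8]
width: 0.0473
grip_force: 20.0
```

```bash
python3 - <<'E'
from h import *
Y=82.65
plan([([.455,-.10,.46],Y),([.46,.03,.47],Y),([.47,.16,.47],Y),([.48,.28,.47],Y),([.4826,.367,.47],Y)])
E
```

```text
[0.157, 0.006, -0.874, 0.004, 0.001, 0.007] 
[0.864, -0.077, -0.067, 0.0, 0.0, 0.0] 
[0.868, -0.045, 0.0, 0.0, 0.0, 0.0] 
[0.802, -0.036, 0.0, 0.0, 0.0, 0.0] 
[0.577, -0.057, -0.0, 0.0, 0.0, 0.0]
```

play_rows(
  series=[
    [0,0,-0.2,0,0,0],
    [0,0,-0.45,0,0,0],
    [0.05,0,-0.7,0,0,0],
    [0.16,0.006,-0.87,0,0,0],
    [0.16,0.006,-0.87,0,0,0],
  ],
)

```text
time: 24.4
ee_pos: [0.4557, -0.0975, 0.4609]
eef_rot: [0.749, 0.663, 0.001, 0.002]
ft_force: [1.3, 0.4, -1.9]
width: 0.0475
grip_force: 20.0
```

play_rows(
  series=[
    [0.2,-0.01,-0.01,0,0,0],
    [0.42,-0.03,-0.03,0,0,0],
    [0.65,-0.055,-0.05,0,0,0],
    [0.865,-0.077,-0.067,0,0,0],
  ],
)

```text
time: 24.8
ee_pos: [0.4591, 0.0315, 0.4668]
eef_rot: [0.75, 0.662, -0.001, -0.0]
ft_force: [0.8, 0.2, -1.1]
width: 0.0475
grip_force: 20.0
```

play_rows(
  series=[
    [0.22,-0.01,0,0,0,0],
    [0.44,-0.02,0,0,0,0],
    [0.66,-0.03,0,0,0,0],
    [0.87,-0.045,0,0,0,0],
  ],
)

```text
time: 25.2
ee_pos: [0.4689, 0.1616, 0.4667]
eef_rot: [0.75, 0.662, -0.001, -0.0]
ft_force: [1.5, -0.3, -1.9]
width: 0.0476
grip_force: 20.0
```

play_rows(
  series=[
    [0.22,-0.01,0,0,0,0],
    [0.44,-0.02,0,0,0,0],
    [0.63,-0.03,0,0,0,0],
    [0.8,-0.036,0,0,0,0],
  ],
)

```text
time: 25.6
ee_pos: [0.4786, 0.2816, 0.4662]
eef_rot: [0.75, 0.662, -0.001, -0.0]
ft_force: [-0.2, -0.9, -1.0]
width: 0.0473
grip_force: 20.0
```

play_rows(
  series=[
    [0.17,-0.015,0,0,0,0],
    [0.34,-0.03,0,0,0,0],
    [0.5,-0.05,0,0,0,0],
    [0.577,-0.057,0,0,0,0],
    [0.577,-0.057,0,0,0,0],
  ],
)

```text
time: 26.1
ee_pos: [0.4802, 0.3688, 0.4661]
eef_rot: [0.749, 0.663, -0.001, -0.001]
ft_force: [0.7, 0.1, -0.9]
width: 0.0478
grip_force: 20.0
```

```bash
python3 - <<'E'
from h import *
for n in ['scene','side']:
    cv2.imwrite(f'pics/{n}_hold.png',vision.camera(n))
    print(n,[(k,np.round(spotter.boxes_of(n,k)[0]['point'],3)) for k in ['pepper_mill','spice_tray'] if spotter.boxes_of(n,k)])
p,q=pose(); print(p,q.as_quat().round(4))
plan([([.4826,.367,.40],82.65),([.4826,.367,.345],82.65)])
E
```

```text
scene [('pepper_mill', array([0.476, 0.354, 0.245])), ('spice_tray', array([0.456, 0.292, 0.042]))]
side [('pepper_mill', array([0.48 , 0.348, 0.241])), ('spice_tray', array([0.468, 0.238, 0.044]))]
[0.48092065 0.3670479  0.4679626 ] [7.500e-01 6.615e-01 1.000e-04 2.000e-04]
[0.001, 0.011, 0.453, 0.001, 0.0, 0.006] 
[0.0, -0.0, 0.367, -0.0, 0.0, -0.0]
```

```bash
python3 - <<'E'
from h import *
wshot('c1'); p,q=pose()
m=spotter.regions_of('wrist','pepper_mill')
for x in m[:2]:
    px=np.argwhere(x['pixels'])[:,::-1]; lo=px.min(0);hi=px.max(0); print(x['conf'],lo,hi,len(px))
    for v in range(lo[1],hi[1]+1,8):
        r=px[px[:,1]==v][:,0]; print(v,r.min(),r.max(),end=' | ')
    # expected outline of the foot rim circle: centre TCP + offset e along tool x
    for e in (-.004,0,.0016,.004):
        c=p+q.apply([e,0,.305]); a=np.linspace(0,2*np.pi,60)
        P=c+np.c_[.029*np.cos(a),.029*np.sin(a),0*a]
        w=np.r_[wproj('c1',P),wproj('c1',P+[0,0,.02])]; print('\n',e,w.min(0).round(1),w.max(0).round(1),end='')
E
```

```text
0.88 [211 156] [301 284] 6419
156 248 261 | 164 234 275 | 172 228 281 | 180 225 283 | 188 223 284 | 196 224 284 | 204 223 288 | 212 218 291 | 220 214 296 | 228 211 300 | 236 211 300 | Traceback (most recent call last):
  File "<stdin>", line 7, in <module>
    return umr_minimum(a, axis, None, out, keepdims, initial, where)
ValueError: zero-size array to reduction operation minimum which has no identity
```

```bash
python3 - <<'E'
from h import *
d=np.load('pics/c1.npz'); p=d['p']; q=R.from_quat(d['q'])
for e in (-.004,0,.0016,.004):
    for f in (0,.002):
        c=p+q.apply([e,f,.305]); a=np.linspace(0,2*np.pi,60)
        P=c+np.c_[.029*np.cos(a),.029*np.sin(a),0*a]
        w=wproj('c1',P); print(e,f,w.min(0).round(1),w.max(0).round(1))
E
```

```text
-0.004 0 [226.7 159.3] [285.  215.9]
-0.004 0.002 [228.7 159.3] [287.  215.9]
0 0 [226.6 155.2] [285.1 212.2]
0 0.002 [228.6 155.2] [287.1 212.2]
0.0016 0 [226.5 153.6] [285.1 210.7]
0.0016 0.002 [228.5 153.6] [287.1 210.7]
0.004 0 [226.5 151.1] [285.2 208.4]
0.004 0.002 [228.5 151.1] [287.2 208.4]
```

```bash
python3 - <<'E'
from h import *
plan([([.484,.3683,.445],82.65)])
E
```

```text
[0.009, 0.02, 0.153, 0.001, 0.0, 0.007]
```

play_rows(
  series=[
    [0.01,0.02,0.08,0,0,0],
    [0.01,0.02,0.15,0,0,0],
    [0.01,0.02,0.15,0,0,0],
    [0.01,0.02,0.15,0,0,0],
    [0.01,0.02,0.15,0,0,0],
  ],
)

```text
time: 27.2
ee_pos: [0.4839, 0.3687, 0.4456]
eef_rot: [0.75, 0.662, 0.0, -0.0]
ft_force: [0.1, 0.5, -0.9]
width: 0.0473
grip_force: 20.0
```

```bash
python3 - <<'E'
from h import *
P=[]
for i in range(4):
    vision.camera('side'); p,q=pose(); P.append(p)
print(np.mean(P,0),np.std(P,0)); plan([([.484,.3683,.445],82.65)])
E
```

```text
[0.4838954  0.36866831 0.44570605] [1.23643625e-05 2.58838407e-05 3.38817806e-05]
[-0.002, 0.001, 0.004, 0.001, -0.0, 0.007]
```

play_rows(
  series=[
    [0,0,0.08,0,0,0],
    [0,0,0.16,0,0,0],
    [0,0,0.24,0,0,0],
    [0,0,0.3,0,0,0],
    [0,0,0.3,0,0,0],
  ],
)

```text
time: 27.9
ee_pos: [0.4839, 0.3682, 0.3985]
eef_rot: [0.75, 0.662, -0.001, -0.0]
ft_force: [-0.4, -0.8, -0.6]
width: 0.0474
grip_force: 20.0
```

play_rows(
  series=[
    [0,0,0.05,0,0,0],
    [0,0,0.1,0,0,0],
    [0,0,0.13,0,0,0],
    [0,0,0.13,0,0,0],
  ],
)

```text
time: 28.3
ee_pos: [0.4839, 0.3684, 0.3801]
eef_rot: [0.75, 0.662, -0.0, 0.0]
ft_force: [-0.1, 0.5, -2.1]
width: 0.047
grip_force: 20.0
```

play_rows(
  series=[
    [0,0,0.05,0,0,0],
    [0,0,0.1,0,0,0],
    [0,0,0.13,0,0,0],
    [0,0,0.13,0,0,0],
  ],
)

```text
time: 28.7
ee_pos: [0.4839, 0.3684, 0.3605]
eef_rot: [0.75, 0.662, -0.001, 0.0]
ft_force: [0.5, -0.4, -1.9]
width: 0.0475
grip_force: 20.0
```

play_rows(
  series=[
    [0,0,0.04,0,0,0],
    [0,0,0.08,0,0,0],
    [0,0,0.12,0,0,0],
    [0,0,0.12,0,0,0],
  ],
)

```text
time: 29.1
ee_pos: [0.4838, 0.3683, 0.3423]
eef_rot: [0.75, 0.662, -0.001, -0.0]
ft_force: [-0.1, -0.7, -1.3]
width: 0.0474
grip_force: 20.0
```

play_rows(
  series=[
    [0,0,0.04,0,0,0],
    [0,0,0.08,0,0,0],
    [0,0,0.1,0,0,0],
    [0,0,0.1,0,0,0],
  ],
)

```text
time: 29.5
ee_pos: [0.4839, 0.3684, 0.3278]
eef_rot: [0.75, 0.662, -0.0, -0.0]
ft_force: [-0.0, 0.6, -1.5]
width: 0.0476
grip_force: 20.0
```

Foot about 13 mm above the floor with no contact. Lowering gently.

play_rows(
  series=[
    [0,0,0.02,0,0,0],
    [0,0,0.04,0,0,0],
    [0,0,0.06,0,0,0],
    [0,0,0.06,0,0,0],
  ],
)

```text
time: 29.9
ee_pos: [0.4839, 0.3684, 0.3189]
eef_rot: [0.75, 0.662, -0.0, 0.0]
ft_force: [-0.5, -0.1, -1.1]
width: 0.0474
grip_force: 20.0
```

play_rows(
  series=[
    [0,0,0.01,0,0,0],
    [0,0,0.02,0,0,0],
    [0,0,0.02,0,0,0],
  ],
)

```text
time: 30.2
ee_pos: [0.4839, 0.3685, 0.3162]
eef_rot: [0.75, 0.662, -0.0, 0.0]
ft_force: [-1.3, -0.1, -1.8]
width: 0.0472
grip_force: 20.0
```

play_rows(
  series=[
    [0,0,0.01,0,0,0],
    [0,0,0.01,0,0,0],
  ],
)

```text
time: 30.4
ee_pos: [0.4839, 0.3685, 0.3147]
eef_rot: [0.75, 0.662, -0.0, 0.0]
ft_force: [-0.3, -0.1, -1.7]
width: 0.0476
grip_force: 20.0
```

play_rows(
  series=[
    [0,0,0.01,0,0,0],
    [0,0,0.01,0,0,0],
  ],
)

```text
time: 30.6
ee_pos: [0.4839, 0.3685, 0.3132]
eef_rot: [0.75, 0.662, -0.0, 0.0]
ft_force: [0.1, 0.1, -1.8]
width: 0.0473
grip_force: 20.0
```

play_rows(
  series=[
    [0,0,0.01,0,0,0],
    [0,0,0.01,0,0,0],
  ],
)

```text
time: 30.8
ee_pos: [0.4839, 0.3685, 0.3116]
eef_rot: [0.75, 0.662, -0.0, 0.0]
ft_force: [-0.0, 0.4, -1.2]
width: 0.0473
grip_force: 20.0
```

play_rows(
  series=[
    [0,0,0.01,0,0,0],
    [0,0,0.01,0,0,0],
  ],
)

```text
time: 31.0
ee_pos: [0.4839, 0.3685, 0.3102]
eef_rot: [0.75, 0.662, -0.0, 0.0]
ft_force: [0.4, 0.2, -1.0]
width: 0.0471
grip_force: 20.0
```

play_rows(
  series=[
    [0,0,0.01,0,0,0],
    [0,0,0.01,0,0,0],
  ],
)

```text
time: 31.2
ee_pos: [0.484, 0.3691, 0.31]
eef_rot: [0.75, 0.662, 0.001, 0.0]
ft_force: [-0.7, -0.8, 7.8]
width: 0.0477
grip_force: 20.0
```

play_rows(
  series=[
    [0,0,0.01,0,0,0],
    [0,0,0.01,0,0,0],
  ],
)

```text
time: 31.4
ee_pos: [0.4843, 0.3695, 0.3098]
eef_rot: [0.75, 0.662, 0.002, 0.0]
ft_force: [-1.0, -1.8, 14.9]
width: 0.0473
grip_force: 20.0
```

Contact at z = 0.310, as expected: the hob is about 5 mm high and the floor 10 mm. I'll relieve the press and release.

play_rows(
  series=[
    [0,0,-0.01,0,0,0],
    [0,0,-0.016,0,0,0],
    [0,0,-0.016,0,0,0],
  ],
)

```text
time: 31.7
ee_pos: [0.4841, 0.3685, 0.3099]
eef_rot: [0.75, 0.662, 0.0, 0.0]
ft_force: [0.2, -1.2, 3.2]
width: 0.0472
grip_force: 20.0
```

play_rows(
  series=[
    [0,0,0,0,0,0],
    [0,0,0,0,0,0],
    [0,0,0,0,0,0],
    [0,0,0,0,0,0],
    [0,0,0,0,0,0],
  ],
  fingers=1,
)

```text
time: 32.2
ee_pos: [0.4839, 0.3686, 0.3096]
eef_rot: [0.75, 0.662, -0.0, 0.0]
ft_force: [-1.2, -0.4, 0.7]
width: 0.0798
grip_force: 0.0
```

play_rows(
  series=[
    [0,0,-0.1,0,0,0],
    [0,0,-0.25,0,0,0],
    [0,0,-0.45,0,0,0],
    [0,0,-0.7,0,0,0],
    [0,0,-0.95,0,0,0],
  ],
)

```text
time: 32.7
ee_pos: [0.4835, 0.3685, 0.4548]
eef_rot: [0.75, 0.662, 0.0, -0.0]
ft_force: [1.3, 0.3, 0.6]
width: 0.087
grip_force: 0.0
```

play_rows(
  series=[
    [-0.2,0,-0.1,0,0,0],
    [-0.4,0,-0.1,0,0,0],
    [-0.4,0,-0.1,0,0,0],
    [-0.4,0,-0.1,0,0,0],
  ],
)

```text
time: 33.1
ee_pos: [0.4765, 0.3086, 0.4683]
eef_rot: [0.75, 0.661, 0.0, 0.001]
ft_force: [0.5, -0.3, -0.1]
width: 0.0872
grip_force: 0.0
```

```bash
python3 - <<'E'
from h import *
im=wshot('d1'); p,q=pose(); print(p)
u=np.array([.128,.992,0]); o=np.array([.4788,.328,0]); v=np.array([.992,-.128,0])
for k,z in [('pepper_mill',.15),('jar_white_cap',.107),('tin',.082)]:
    for b in spotter.boxes_of('wrist',k)[:1]: print(k,np.round(b['point'],4),round(b['conf'],2))
    for x in spotter.regions_of('wrist',k)[:1]:
        px=np.argwhere(x['pixels'])[:,::-1]; lo=px.min(0);hi=px.max(0); P=watz('d1',(lo+hi)/2,z)[0]
        print(lo,hi,P.round(4),'along',((P-o)@u).round(4),'across',((P-o)@v).round(4))
        if k=='pepper_mill':
            hsv=cv2.cvtColor(im,cv2.COLOR_BGR2HSV); kb=x['pixels']&(hsv[...,1]<70)&(hsv[...,2]>110); g=np.argwhere(kb)[:,::-1]
            if len(g): 
                P=watz('d1',(g.min(0)+g.max(0))/2,.175)[0]; print('knob',len(g),g.min(0),g.max(0),P.round(4),'along',((P-o)@u).round(4),'across',((P-o)@v).round(4))
for n in ['side','scene']:
    cv2.imwrite(f'pics/{n}_end.png',vision.camera(n))
    for k in ['pepper_mill','spice_tray','jar_white_cap','jar_dark_cap','tumbler','apple','orange','mug']:
        print(n,k,[np.round(b['point'],3).tolist() for b in spotter.boxes_of(n,k)[:1]])
E
```

```text
[0.47623624 0.30935575 0.46802751]
pepper_mill [0.4818 0.3649 0.1543] 0.81
[230 100] [278 149] [0.4824 0.3667 0.15  ] along 0.0389 across -0.0013
knob 117 [248 121] [260 132] [0.4824 0.3656 0.175 ] along 0.0378 across -0.0012
jar_white_cap [0.4837 0.3164 0.1011] 0.66
[239 146] [276 187] [0.4799 0.3164 0.107 ] along -0.0114 across 0.0026
tin [0.493  0.4269 0.0722] 0.97
[232  51] [277  97] [0.4903 0.4269 0.082 ] along 0.0996 across -0.0012
side pepper_mill [[0.484, 0.349, 0.136]]
side spice_tray [[0.465, 0.24, 0.044]]
side jar_white_cap [[0.489, 0.304, 0.108]]
side jar_dark_cap [[0.467, 0.257, 0.097]]
side tumbler [[0.642, 0.053, 0.062]]
side apple [[0.651, 0.208, 0.041]]
side orange []
side mug [[0.659, 0.333, 0.053]]
scene pepper_mill [[0.474, 0.354, 0.127]]
scene spice_tray [[0.452, 0.28, 0.044]]
scene jar_white_cap [[0.467, 0.314, 0.103]]
scene jar_dark_cap [[0.466, 0.257, 0.105]]
scene tumbler [[0.635, 0.075, 0.057]]
scene apple [[0.653, 0.212, 0.041]]
scene orange [[0.709, 0.27, 0.052]]
scene mug [[0.656, 0.348, 0.054]]
```

```bash
python3 -c "
from bench import job
print(job.close_job())"
```

```text
the job is handed in; nothing more can be done
None
```

The job is handed in: the mill stands upright in the tray between the tin and the white-capped jar, and my last measurements met every limit I could check, though no verdict came back; the tray slid about 10 mm (limit 40 mm) when I pushed the first jar.

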